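# Set the hand rest in the decorating stand's post holder

### The arm

A 6-joint arm with a two-finger parallel gripper is mounted at the origin on a cart in front of the work surface, level with it; the furniture and walls round the work are solid. World frame = base frame: x ahead of the robot, y to its left, z up, the work surface at z = 0. Lengths are in m, angles in rad, forces in N, time in s.
With the tool pointing down it reaches from about 0.375 to 0.9 m from the base axis. Payload 3.1 kg.
Tool frame: the origin (TCP) lies between the finger pads; the fingertips stand 17 mm ahead of it and the grasp point (between the pads) lies 2 mm behind it; z points along the fingers, y is the line along which they close (so a half turn about z gives the same grasp; the last joint's range is limited). The gripper opens to 85 mm and grips with 20 to 120 N. Pads are 22 mm wide; open, the fingers measure 114 mm over their backs; the gripper's body (76 mm by 85 mm) begins 54 mm behind the grasp point. The pads swing forward as they close: fully open they stand 13 mm farther back than shut.
Start: joints at [-0.178, 0.527, 1.433, -0, 1.181, -0.178], TCP at [0.625, 0, 0.248] pointing down, gripper open.
Joint ranges: [-3.08, 3.08], [-0.75, 2.2], [0.22, 2.44], [-1.43, 4.57], [0, 2.65], [-2.85, 2.85]. Speed limits (rad/s): [2.79, 2.79, 3.14, 3.14, 3.14, 3.14].

### API

Orientations are given as a unit quaternion [x, y, z, w].
In Python, from station import sense, vision, order gives the robot as it stands.
- The arm moves only by the shell command python3 -m crank 'ROWS' [OPENING] [FORCE]. ROWS is JSON, a list of rows, each an object with "dp": the shift along the world's x, y, z in units of 30 mm (1.0 is 30 mm), a list of three; "angular": the turn, a rotation vector about the world's x, y, z in degrees, a list of three. In form: [{"dp": [dx, dy, dz], "angular": [ax, ay, az]}, ...]. A call has 1 to 20 rows; each row shifts and turns the commanded pose from where the row before left it; what a row does not reach is not made up. A row lasts 1/10 s, in which the tool goes at most 50 mm and 8.59 degrees, less where a joint would pass 70% of its speed; a pose out of reach is approached as far as the arm can. A call is refused whole if a number of a shift passes 1 or a number of a turn 8.59, either way. A call with a gripper value outside its range is refused whole. OPENING is the closure, from 0 (fully open) to 1 (shut), set as the call begins (- or left out, the last holds). The fingers move at their own pace and stop on an object; FORCE is the grip in N (left out, the last holds). Time passes only in rows, so rows that do not move let the fingers close. It gives the time, the measured TCP pose, the force, the opening and the grip force at its end, in the units of the state.
- sense(): the state, without advancing time (a new reading comes with each control period).
- vision.snapshot(name): name is "scene" or "side" or "wrist"; returns a dict with "image" (420x560x3 uint8, blue, green, red), "range_z" (420x560 float32, m along the optical axis (not along the pixel's ray), 0 where there is no reading), "mtx" (3x3 intrinsics, pixels), "dist" ([k1, k2, p1, p2, k3] as OpenCV has them; the pictures are not rectified), "pose" (4x4, takes a point from camera to world coordinates); the wrist camera has in their place "mount" (4x4, takes a point from camera to tool coordinates, whose origin is the TCP and whose axes are the flange's). Camera axes: x right, y down, z forward; pixel columns grow to the right and rows downward; lengths in m; the calibration is good to about 2 mm. A picture is of the moment at which its call begins: read the wrist's pose just before it.
- order.sign_off(): hands the job in; it is judged then, once.
The state is a dict: "t": time; "q": joint angles; "qd": joint speeds; "tau": joint torques, N m; "tcp_pos": TCP position; "tool_rot": TCP orientation; "force": force on the tool from outside, world axes, zero at the start; "ft_torque": the same for the moment, N m; "finger_gap": opening from 0.0 (shut) to 1.0 (fully open); "gripper_force": force on a finger pad.
Only numpy, scipy, OpenCV 4.12 (cv2) and the standard library are available. Lean on these libraries where they do the work, as an engineer would, in place of code of your own. Each camera call takes 0.05 s, during which the arm holds its last target. There are 200 camera calls.

### The job

The primed jar on the decorating stand is next to be painted: take the hand rest with the cork-topped bar out of the wooden rack and slide its post into the green post holder in front of the jar, past the sprung side plunger that grips it, until it stands solidly on the height stop hidden inside, so that the bar comes to the height that was set there. Push firmly but gently, with no more than about two kilos, since the stop is a fine screw and its setting differs each time. Leave the bar straight across the board, square to the line from the holder to the jar, let go, and do not disturb the jar or the forked rest.

Things in the scene. Friction and masses are not known exactly. Their poses are not given: they have to be found in the camera images.
- rest_grip (a point): Centre of the hand rest's bar, the place to grip. Dark steel bar with a cork strip on top and brass rivets on its sides: 12 mm thick (x, grip it across this), 110 mm long (y), 18 mm high (z). It crosses the top of the post, which lies straight below this point.
- rest: Hand rest, 0.19-0.31 kg. Origin: centre of the underside of its 26 mm brass collar (7 mm thick), 35 mm straight below the bar's centre; z up, y along the bar. A 12 mm neck joins collar and bar. Below the collar a plain steel post, 14 mm in diameter, reaches 64 mm down from the origin; its foot tapers to 10 mm over the last 4 mm. It starts upright in a hole of the rack, collar on the rack's top.
- rack: Wooden rack, fixed, 70 mm high, 196 x 56 mm on a slightly larger foot. Origin under its centre, x along it, z up. Two upright holes, 16.5 mm wide, 60 mm either side of the centre along x: the hand rest stands in one, the forked rest in the other.
- holder_mouth (a point): Centre of the mouth of the post holder's upright bore, in its flat bright top face, 74 mm above the table. The holder is a green round tower, 47 mm across at the top. The bore is 15.5 mm wide (0.75 mm of play all round the post), its edge flared by 2 mm.
- stand: Decorating stand, fixed: a light wooden board, 270 x 124 mm, 12 mm high, with the post holder and, 128 mm from it along x, a grey banding disc (108 mm wide, top 54 mm above the table) that carries the jar. Origin on the bore's axis at table height; x from the holder to the jar, y across the board, z up. The rest's bar must lie along y, either way round.
- plunger (a joint): Spring plunger in the holder's +y side, 24 mm below the mouth, black knob outside: how far it is pushed back (m). 0 = free, its ball nose 4 mm into the bore; about 0.0025 when it presses on the post. The post's tapered foot pushes it back, then the post slides along it with a drag of some newtons, which also holds the rest afterwards. The rest's weight alone does not get past it.
- height_stop: Brass ring at the tower's foot; origin on the bore's axis, 62 mm below the mouth. Its rubber-capped pin (10 mm wide) stands up inside the bore, unseen, and the post's foot comes to stand on it. Each time set differently and not told by this pose: cap top 46 to 58 mm below the mouth. The cap gives 1.5 mm, up to 4.5 N, then is hard: press until hard (over 5 N), never over 25 N on it.
- fork_grip (a point): Centre of the head of the other rest, a brass one with a 60 mm wide head and two upturned horns, in the rack's other hole. Not wanted now: leave it.
- jar_center (a point): Centre of the pale primed jar, 65 mm wide and 56 mm high, loose on the banding disc. Leave it as it stands.

How it is judged:
On the way, in this order (a step that is already met when the one before it is completed fails the run):
1. the hand rest is lifted clear out of the rack (height (world z) of rest above 0.138 m), for 0.1 s.
2. its post is in the holder and has pushed the plunger back (value of joint plunger above 0.0015 m and horizontal distance between rest and holder_mouth below 0.004 m), for 0.2 s.
3. it is pressed home on the height stop (contact force between rest and height_stop above 5 N), for 0.1 s.
At the end, for the whole second after the job is handed in: the hand rest stands still and upright (3 degrees) in the holder, centred within 3 mm, its foot on the height stop (over 0.5 N), the plunger pushed back on its post, its bar square across the board within 7 degrees; jar and forked rest are within 10 mm of where they stood (contact force between rest and height_stop above 0.5 N and value of joint plunger above 0.0015 m and horizontal distance between rest and holder_mouth below 0.003 m and angle between rest's own z axis and vertical below 0.05 rad and angle between the y axis of rest and the y axis of stand, either way round below 0.12 rad and linear speed of rest below 0.01 m/s and distance of each of jar_center, fork_grip from where it was at the start of the episode below 0.01 m); the robot touches nothing.
It fails at once if the height stop is pressed with over 25 N (contact force between rest and height_stop above 25 N).
It fails at once if the post is forced in the holder (all their contacts added, the plunger's grip included, over 60 N) (contact force between rest and stand above 60 N).
It also fails if it takes over 54 s, if anything falls off the work surface, if the arm or the gripper's body presses on something with over 40 N, if the wrist force passes 120 N, or if a joint passes its speed limit or range.

## Working session

There is one attempt and no reset: what is moved stays moved. The work goes in short steps, Python scripts to look and compute and a shell command to move; the robot and the scene stay as the last step left them, time stands still between calls to the robot, and variables do not carry over. Pictures are saved under pics/ and viewed, at most 10 in all, crops included, and the job is handed in when it is done.

```bash
ls; mkdir -p pics
python3 - <<'E'
from station import sense, vision
import cv2,numpy as np
print(sense())
for n in("scene","side"):
    d=vision.snapshot(n); cv2.imwrite(f"pics/{n}0.png",d["image"]); np.savez(f"{n}0.npz",**d)
    print(n,d["mtx"],d["dist"],d["pose"])
E
```

```text
pics
{'t': 0.0, 'q': array([-1.78538367e-01,  5.28487060e-01,  1.43392572e+00, -8.13510008e-06,
        1.18140818e+00, -1.78470298e-01]), 'qd': array([-0.00155568,  0.00014119, -0.00101311,  0.00027326, -0.00029653,
        0.00095023]), 'tau': array([ 2.50220628e-04, -4.42344439e+01, -1.78024775e+01, -2.06930472e-04,
        8.36740597e-03,  2.24214921e-05]), 'tcp_pos': array([6.24304727e-01, 1.28814359e-04, 2.47313306e-01]), 'tool_rot': array([ 7.07129313e-01,  7.07083371e-01, -6.38512703e-04, -9.13047320e-04]), 'force': array([-1.41173382, -0.47930133, -0.74333308]), 'ft_torque': array([ 0.01124661, -0.00776629,  0.00981375]), 'gripper_force': 0.0, 'finger_gap': 1.0010314091697932}
scene [[499.21190665   0.         286.10262465]
 [  0.         499.21190665 210.54145107]
 [  0.           0.           1.        ]] [-0.02069394  0.          0.          0.          0.        ] [[ 0.74153613 -0.35172119  0.57132861 -0.00797463]
 [-0.67044588 -0.3567046   0.65058754 -0.6227674 ]
 [-0.02502988 -0.86547907 -0.50031937  0.58449349]
 [ 0.          0.          0.          1.        ]]
side [[413.24301232   0.         280.9288825 ]
 [  0.         413.24301232 208.45899858]
 [  0.           0.           1.        ]] [-0.10328492  0.          0.          0.          0.        ] [[-0.9805081  -0.09255601  0.17331258  0.40282529]
 [-0.19534397  0.553888   -0.80935086  0.67917258]
 [-0.02108547 -0.82743064 -0.56117193  0.55992184]
 [ 0.          0.          0.          1.        ]]
```

View pics/scene0.png

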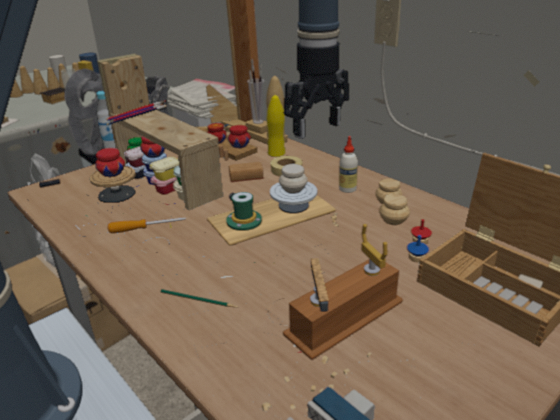

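View pics/side0.png

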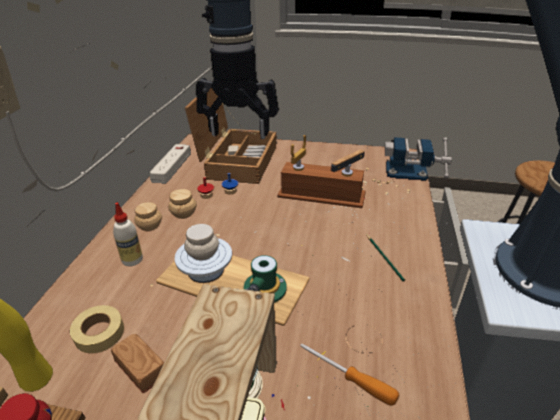

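The scene view shows the hand rest's bar at about (319,288), the fork at (373,250), the holder top at (243,200) and the jar at (293,178). In the side view they are at about (348,160), (298,155), (263,264) and (201,240).

```bash
cat > h.py <<'E'
import numpy as np, cv2
def cloud(d,pose):
    h,w=d["range_z"].shape
    u,v=np.meshgrid(np.arange(w),np.arange(h))
    p=cv2.undistortPoints(np.stack([u,v],-1).reshape(-1,1,2).astype(float),d["mtx"],d["dist"]).reshape(h,w,2)
    z=d["range_z"]; P=np.dstack([p[...,0]*z,p[...,1]*z,z])
    return P@pose[:3,:3].T+pose[:3,3]
def plane(d,pose,uv,z):
    p=cv2.undistortPoints(np.array(uv,float).reshape(-1,1,2),d["mtx"],d["dist"]).reshape(-1,2)
    r=np.c_[p,np.ones(len(p))]@pose[:3,:3].T; o=pose[:3,3]
    return o+r*((z-o[2])/r[:,2])[:,None]
def axis(p):
    c,s,a=cv2.minAreaRect(p.astype(np.float32)); m=p.mean(0); U=np.linalg.svd(p-m,full_matrices=0)[2][0]
    return c,s,np.degrees(np.arctan2(U[1],U[0])),len(p)
E
python3 - <<'E'
from h import *
for n,px in (("scene",dict(bar=(319,290),fork=(373,250),hold=(243,200),jar=(293,178))),("side",dict(bar=(348,160),fork=(298,155),hold=(263,264),jar=(201,240)))):
    d=dict(np.load(n+"0.npz")); C=cloud(d,d["pose"]); z=C[...,2]
    ok=d["range_z"]>0
    for k,(u,v) in px.items():
        zl=dict(bar=(.097,.118),fork=(.08,.15),hold=(.069,.079),jar=(.06,.125))[k]
        m=np.zeros_like(ok); m[v-28:v+29,u-32:u+33]=1
        m&=ok&(z>zl[0])&(z<zl[1])
        c=C[v,u]; print(n,k,c.round(3),axis(C[m][:,:2]))
    m=ok&(z>.06)&(z<.075); 
    u,v=px["bar"]; b=np.zeros_like(ok); b[v-50:v+80,max(u-100,0):u+100]=1; print("racktop",axis(C[m&b][:,:2]))
    m=ok&(z>.009)&(z<.016); u,v=px["hold"]; b=np.zeros_like(ok); b[v-40:v+60,u-110:u+110]=1; print("board",axis(C[m&b][:,:2]))
E
```

```text
scene bar [ 0.405 -0.221  0.117] ((0.42370662093162537, -0.2023901343345642), (0.1063779965043068, 0.012844957411289215), np.float64(-126.32323091455758), 484)
scene fork [ 0.544 -0.208  0.114] ((0.5447391867637634, -0.20866577327251434), (0.07193994522094727, 0.013617545366287231), np.float64(71.64019580694257), 526)
scene hold [0.541 0.141 0.073] ((0.5559322834014893, 0.2153322398662567), (0.1779312640428543, 0.04471226781606674), np.float64(-101.60243620763605), 218)
scene jar [0.659 0.11  0.094] ((0.6683861017227173, 0.12219281494617462), (0.05858784168958664, 0.06048542633652687), np.float64(140.1144498743414), 647)
racktop ((0.48536404967308044, -0.2033507078886032), (0.05966191366314888, 0.1981727033853531), np.float64(174.65297695949488), 2538)
board ((0.6103940606117249, 0.24064192175865173), (0.37987643480300903, 0.5440937876701355), np.float64(138.91450024889514), 2534)
side bar [ 0.426 -0.191  0.111] ((0.42717841267585754, -0.1997373104095459), (0.11353464424610138, 0.014829178340733051), np.float64(52.37230468052372), 323)
side fork [ 0.545 -0.196  0.113] ((0.54731285572052, -0.20589950680732727), (0.07238788902759552, 0.013507219031453133), np.float64(70.12677604421908), 245)
side hold [0.552 0.146 0.067] ((0.5503001809120178, 0.15398623049259186), (0.045479919761419296, 0.04615314304828644), np.float64(115.044852032434), 388)
side jar [0.663 0.149 0.108] ((0.6702334880828857, 0.13005952537059784), (0.06246776133775711, 0.05607372149825096), np.float64(-154.01147147050085), 1015)
racktop ((0.3632400929927826, -0.28458884358406067), (0.48909494280815125, 0.16254869103431702), np.float64(29.67112546449635), 1316)
board ((0.6717168688774109, 0.12274718284606934), (0.14454111456871033, 0.38901272416114807), np.float64(178.0938783208891), 2525)
```

```bash
python3 -m crank '[{"dp":[-0.83,-0.84,0],"angular":[0,0,-4.7]},{"dp":[-0.83,-0.84,0],"angular":[0,0,-4.7]},{"dp":[-0.83,-0.84,0],"angular":[0,0,-4.7]},{"dp":[-0.83,-0.84,0],"angular":[0,0,-4.7]},{"dp":[-0.83,-0.84,0],"angular":[0,0,-4.7]},{"dp":[-0.83,-0.84,0],"angular":[0,0,-4.7]},{"dp":[-0.83,-0.84,0],"angular":[0,0,-4.7]},{"dp":[-0.83,-0.84,0],"angular":[0,0,-4.7]},{"dp":[0,0,0],"angular":[0,0,0]},{"dp":[0,0,0],"angular":[0,0,0]},{"dp":[0,0,0],"angular":[0,0,0]}]' 0
cat >> h.py <<'E'
from scipy.spatial.transform import Rotation as R
def wrist(name):
    from station import sense,vision
    s=sense(); d=vision.snapshot("wrist"); T=np.eye(4); T[:3,:3]=R.from_quat(s["tool_rot"]).as_matrix(); T[:3,3]=s["tcp_pos"]
    pose=T@d["mount"]; cv2.imwrite(f"pics/{name}.png",d["image"]); np.savez(name+".npz",pose=pose,**d)
    y=T[:3,1]; print("tcp",s["tcp_pos"].round(4),"close dir",np.degrees(np.arctan2(y[1],y[0])).round(2),"z",T[:3,2].round(3),"t",s["t"])
    return d,pose,s
E
python3 - <<'E'
from h import *
d,p,s=wrist("w1"); C=cloud(d,p); z=C[...,2]; r=np.hypot(C[...,0]-.425,C[...,1]+.201)
m=(d["range_z"]>0)&(z>.108)&(z<.12)&(r<.07); print(m.sum(),axis(C[m][:,:2]),z[m].mean())
m=(d["range_z"]>0)&(z>.066)&(z<.074)&(abs(C[...,1]+.2)<.08); print("rack",axis(C[m][:,:2]),z[m].mean())
d=dict(np.load("side0.npz")); C=cloud(d,d["pose"]); m=(d["range_z"]>0)&(np.hypot(C[...,0]-.552,C[...,1]-.25)<.09)&(C[...,2]>.1); print("box",C[m].min(0),C[m].max(0))
E
```

```text
t: 1.2
tcp_pos: [0.4263, -0.2011, 0.2482]
tool_rot: [0.897, 0.442, 0.0, -0.0]
force: [0.0, 0.6, 0.6]
finger_gap: 0.998
gripper_force: 0.0
tcp [ 0.4263 -0.2011  0.2482] close dir -37.54 z [ 0.  0. -1.] t 1.2
2578 ((0.426779568195343, -0.2001272439956665), (0.10947544872760773, 0.01222129538655281), np.float64(-127.26788117081644), 2578) 0.11543303895022555
rack ((0.48708781599998474, -0.20438365638256073), (0.0567769818007946, 0.19665420055389404), np.float64(175.0081219225102), 13223) 0.06883595038787027
box [0.49630306 0.29785407 0.10001979] [0.59796871 0.3398811  0.16013813]
```

View pics/w1.png

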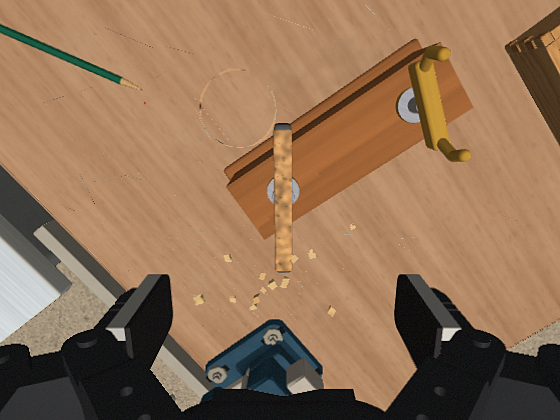

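The picture shows the cork bar at x≈283, rows 125–270, with its collar at (283,190) and the fork well clear at (430,105). I'll go down and grip.

```bash
python3 -m crank '[{"dp":[0.02,0.03,-0.96],"angular":[0,0,0.2]},{"dp":[0,0,-0.96],"angular":[0,0,0]},{"dp":[0,0,-0.96],"angular":[0,0,0]},{"dp":[0,0,-0.96],"angular":[0,0,0]},{"dp":[0,0,-0.96],"angular":[0,0,0]},{"dp":[0,0,0],"angular":[0,0,0]},{"dp":[0,0,0],"angular":[0,0,0]}]' 0 && python3 -m crank '[{"dp":[0,0,0],"angular":[0,0,0]},{"dp":[0,0,0],"angular":[0,0,0]},{"dp":[0,0,0],"angular":[0,0,0]},{"dp":[0,0,0],"angular":[0,0,0]},{"dp":[0,0,0],"angular":[0,0,0]},{"dp":[0,0,0],"angular":[0,0,0]},{"dp":[0,0,0],"angular":[0,0,0]},{"dp":[0,0,0],"angular":[0,0,0]},{"dp":[0,0,0],"angular":[0,0,0]},{"dp":[0,0,0],"angular":[0,0,0]}]' 1 70
```

```text
t: 1.95
tcp_pos: [0.4269, -0.2, 0.1042]
tool_rot: [0.896, 0.444, -0.0, -0.001]
force: [0.0, -0.9, -0.2]
finger_gap: 1.0
gripper_force: 0.0
t: 2.95
tcp_pos: [0.4263, -0.2007, 0.1049]
tool_rot: [0.896, 0.443, 0.0, 0.0]
force: [-0.8, 0.7, 6.3]
finger_gap: 0.128
gripper_force: 68.2
```

```bash
python3 -m crank '[{"dp":[0,0,0.4],"angular":[0,0,0]},{"dp":[0,0,0.6],"angular":[0,0,0]},{"dp":[0,0,0.8],"angular":[0,0,0]},{"dp":[0,0,0.9],"angular":[0,0,0]},{"dp":[0,0,0.8],"angular":[0,0,0]},{"dp":[0,0,0],"angular":[0,0,0]},{"dp":[0,0,0],"angular":[0,0,0]},{"dp":[0,0,0],"angular":[0,0,0]}]'
python3 - <<'E'
from h import *
from station import vision
wrist("w2")
for n in("scene","side"):
    d=vision.snapshot(n); np.savez(n+"1.npz",**d); cv2.imwrite(f"pics/{n}1.png",d["image"])
v=np.hstack([cv2.imread("pics/w2.png")[150:,100:460],cv2.imread("pics/scene1.png")[150:420,180:500]])if 0 else None
# tower rim from both overhead views now
for n,px in(("scene",(243,200)),("side",(263,264))):
    d=dict(np.load(n+"1.npz")); C=cloud(d,d["pose"]); 
    r=np.hypot(C[...,0]-.55,C[...,1]-.152)
    m=(d["range_z"]>0)&(r<.035)&(C[...,2]>.068); print(n,axis(C[m][:,:2]),C[m].min(0),C[m].max(0))
    u,v=px; a=d["image"][v-40:v+41,u-50:u+51]; cv2.imwrite(f"pics/crop_{n}.png",cv2.resize(a,None,fx=4,fy=4,interpolation=cv2.INTER_CUBIC))
a=[cv2.imread(f"pics/crop_{n}.png") for n in("scene","side")]; cv2.imwrite("pics/crops.png",np.hstack(a)[:, :800])
E
```

```text
t: 3.75
tcp_pos: [0.4254, -0.2, 0.208]
tool_rot: [0.897, 0.443, -0.001, -0.001]
force: [-0.6, -0.7, -3.0]
finger_gap: 0.127
gripper_force: 68.6
tcp [ 0.4254 -0.2     0.208 ] close dir -37.41 z [-0.002  0.002 -1.   ] t 3.75
scene ((0.5467094779014587, 0.1515069603919983), (0.047245170921087265, 0.045370373874902725), np.float64(-124.55109481632138), 218) [0.52332344 0.12839813 0.06800277] [0.56932686 0.17624209 0.07611126]
side ((0.5491347908973694, 0.15387511253356934), (0.044116582721471786, 0.047160033136606216), np.float64(108.56748077693274), 400) [0.52686001 0.13070259 0.06800738] [0.57246132 0.17785397 0.07704292]
```

View pics/crops.png

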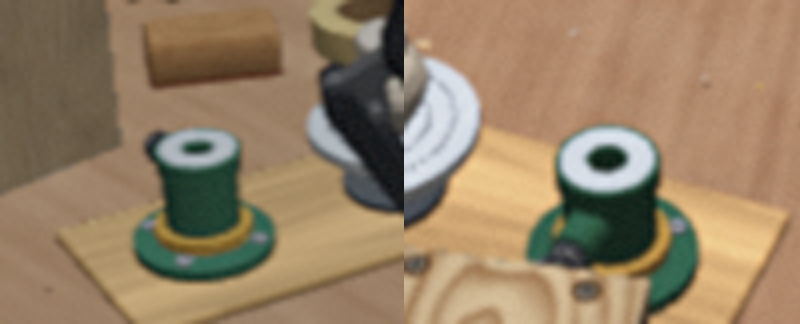

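View pics/w2.png

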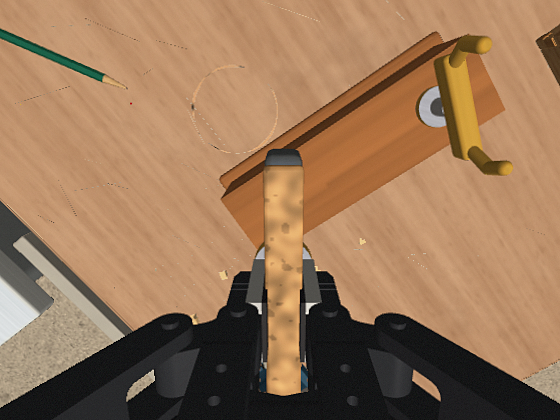

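Lifted: the bar is held squarely, its ends at (285,155) and (285,395). The crops show the holder rim with its knob on the box side. I'll carry it over above the holder.

```bash
python3 -m crank '[{"dp":[0.292,0.84,0],"angular":[0,0,1.9]},{"dp":[0.292,0.84,0],"angular":[0,0,1.9]},{"dp":[0.292,0.84,0],"angular":[0,0,1.9]},{"dp":[0.292,0.84,0],"angular":[0,0,1.9]},{"dp":[0.292,0.84,0],"angular":[0,0,1.9]},{"dp":[0.292,0.84,0],"angular":[0,0,1.9]},{"dp":[0.292,0.84,0],"angular":[0,0,1.9]},{"dp":[0.292,0.84,0],"angular":[0,0,1.9]},{"dp":[0.292,0.84,0],"angular":[0,0,1.9]},{"dp":[0.292,0.84,0],"angular":[0,0,1.9]},{"dp":[0.292,0.84,0],"angular":[0,0,1.9]},{"dp":[0.292,0.84,0],"angular":[0,0,1.9]},{"dp":[0.292,0.84,0],"angular":[0,0,1.9]},{"dp":[0.292,0.84,0],"angular":[0,0,1.9]},{"dp":[0,0,0],"angular":[0,0,0]},{"dp":[0,0,0],"angular":[0,0,0]},{"dp":[0,0,0],"angular":[0,0,0]},{"dp":[0,0,0],"angular":[0,0,0]}]'
python3 - <<'E'
from h import *
d,p,s=wrist("w3"); print(d["mount"].round(3)); C=cloud(d,p); z=C[...,2]; ok=d["range_z"]>0
X=s["tcp_pos"]
m=ok&(z>X[2]+.004)&(z<X[2]+.018)&(np.hypot(C[...,0]-X[0],C[...,1]-X[1])<.07)&(d["image"][...,2]>d["image"][...,0].astype(int)+25); print("bar",axis(C[m][:,:2]),z[m].mean())
m=ok&(z>.07)&(z<.078)&(np.hypot(C[...,0]-.548,C[...,1]-.1527)<.04); print("rim",axis(C[m][:,:2]),C[m].min(0),C[m].max(0))
m=ok&(z>.009)&(z<.015)&(np.hypot(C[...,0]-.58,C[...,1]-.15)<.2); print("board",axis(C[m][:,:2]))
m=ok&(z>.05)&(z<.058)&(np.hypot(C[...,0]-.67,C[...,1]-.13)<.07); print("disc",axis(C[m][:,:2]))
E
```

```text
t: 5.7
tcp_pos: [0.5486, 0.1512, 0.2089]
tool_rot: [0.771, 0.637, -0.001, -0.0]
force: [-0.3, 0.3, -2.1]
finger_gap: 0.128
gripper_force: 68.5
tcp [0.5486 0.1512 0.2089] close dir -10.87 z [-0.001 -0.    -1.   ] t 5.7
[[-0.002 -0.959 -0.282  0.072]
 [ 1.    -0.001 -0.001  0.001]
 [ 0.001 -0.282  0.959 -0.125]
 [ 0.     0.     0.     1.   ]]
bar ((0.5572238564491272, 0.1597393900156021), (0.08550060540437698, 0.02528473734855652), np.float64(79.15680714798361), 8262) 0.21955288475437076
rim ((0.5499429106712341, 0.1526518017053604), (0.036793168634176254, 0.046649374067783356), np.float64(169.13813970930138), 895) [0.52623635 0.13180893 0.07023969] [0.57293357 0.17225326 0.07478872]
board ((0.5840979218482971, 0.17116352915763855), (0.20385751128196716, 0.3731401860713959), np.float64(-7.276978120785181), 19834)
disc ((0.6706001162528992, 0.12774986028671265), (0.10764662176370621, 0.098683200776577), np.float64(-133.15861357067345), 8011)
```

View pics/w3.png

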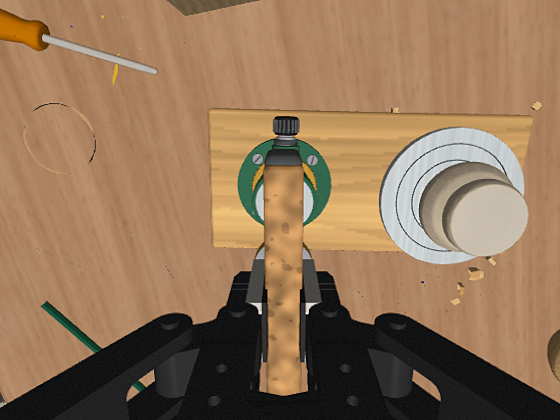

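Picture: the bar hides the middle of the rim (white rim visible at about (257,200) and (313,200)). The plunger knob is at (286,125), the board's far edge runs (210,109)–(530,117), and the disc centre is near (452,195). I'll cast these pixels onto their planes.

```bash
cat > m.py <<'E'
from h import *
from scipy.optimize import least_squares
import sys
n,zg=sys.argv[1],float(sys.argv[2])   # zg = grip-point height
d=dict(np.load(n+".npz")); p=d["pose"]; im=d["image"].astype(int); b,g,r=im[...,0],im[...,1],im[...,2]
C=cloud(d,p); z=C[...,2]; ok=d["range_z"]>0
def fit(P,R0):
    f=lambda c:np.hypot(*(P-c).T)-R0
    s=least_squares(f,P.mean(0),loss="soft_l1",f_scale=.0007); return s.x,np.std(s.fun)
V,U=np.mgrid[:420,:560]
def outer(m,R0,zp,tag):   # leftmost/rightmost mask pixel in each row
    P=[]
    for v in np.unique(V[m]):
        u=U[v][m[v]]
        if len(u)>4: P+=[(u.min()-.5,v),(u.max()+.5,v)]
    Q=plane(d,p,P,zp)[:,:2]; c,e=fit(Q,R0); q=Q[abs(np.hypot(*(Q-c).T)-R0)<.0015]; c,e=fit(q,R0); print(tag,c.round(4),e.round(5),len(q)); return c
rim=ok&(z>.070)&(z<.078)&(np.hypot(C[...,0]-.549,C[...,1]-.1527)<.035)&(abs(r-b)<40)&(r>110)
h=outer(rim,.0235,.074,"rim")
disc=ok&(z>.050)&(z<.058)&(np.hypot(C[...,0]-.67,C[...,1]-.128)<.065)
k=outer(disc,.054,.054,"disc"); print("yaw disc",np.degrees(np.arctan2(*(k-h)[::-1])),np.hypot(*(k-h)))
e=[]
for u in range(225,380,5):   # far edge of board
    col=(ok&(abs(z-.012)<.003))[:,u]&(r[:,u]-b[:,u]>60); v=np.where(col[80:140])[0]
    zz=z[80:140,u]; 
    if len(v): e.append((u,80+v[0]))
Q=plane(d,p,e,.012)[:,:2]; l=cv2.fitLine(Q.astype(np.float32),cv2.DIST_HUBER,0,.01,.01).ravel(); print("yaw edge",np.degrees(np.arctan2(l[1],l[0])))
cork=ok&(U>255)&(U<312)&(V>140)&(V<250)&(r-b>45)&(z>zg-.005)
P=plane(d,p,np.c_[U[cork],V[cork]],zg+.009)[:,:2]
mid=[];
for v in range(175,245,5):
    u=U[v][cork[v]]; mid.append((u.mean(),v))
M=plane(d,p,mid,zg+.009)[:,:2]; l=cv2.fitLine(M.astype(np.float32),cv2.DIST_HUBER,0,.01,.01).ravel(); D=l[:2]*np.sign(l[1]); o=l[2:]
t=np.percentile((P-o)@D,99.7); c=o+D*(t-.055); print("bar yaw",np.degrees(np.arctan2(D[1],D[0])),"post",c.round(4),"mm to go",(1e3*(h-c)).round(2))
E
python3 m.py w3 .2109
```

```text
rim [0.5484 0.1469] 0.00073 29
disc [0.6735 0.1254] 0.00034 211
yaw disc -9.746905757213424 0.12696105741738628
yaw edge -12.421747
bar yaw 78.59958 post [0.5482 0.1488] mm to go [ 0.23 -1.86]
```

The rim is too hidden for a sound fit, so I'll shift sideways 45 mm to see it whole.

```bash
python3 -m crank '[{"dp":[-0.75,0.15,0],"angular":[0,0,-0.6]},{"dp":[-0.75,0.15,0],"angular":[0,0,-0.6]},{"dp":[0,0,0],"angular":[0,0,0]},{"dp":[0,0,0],"angular":[0,0,0]},{"dp":[0,0,0],"angular":[0,0,0]},{"dp":[0,0,0],"angular":[0,0,0]}]'; python3 -c "
from h import *
wrist('w4')"; python3 m.py w4 .2109
python3 - <<'E'
from h import *
d=dict(np.load("w4.npz")); im=d["image"]; C=cloud(d,d["pose"]); z=C[...,2]
m=((d["range_z"]>0)&(z>.070)&(z<.078)&(np.hypot(C[...,0]-.549,C[...,1]-.151)<.03)).astype(np.uint8)
V,U=np.nonzero(m); print(U.min(),U.max(),V.min(),V.max())
a=im[V.min()-40:V.max()+40,U.min()-60:U.max()+60]; cv2.imwrite("pics/w4c.png",cv2.resize(a,None,fx=4,fy=4)[:600,:800]); print(U.min()-60,V.min()-40)
E
```

```text
t: 6.35
tcp_pos: [0.5052, 0.1608, 0.2095]
tool_rot: [0.777, 0.629, 0.001, 0.0]
force: [0.3, 0.2, -1.0]
finger_gap: 0.126
gripper_force: 68.7
tcp [0.5052 0.1608 0.2095] close dir -12.04 z [ 0.002  0.    -1.   ] t 6.35
rim [0.5485 0.1486] 0.00056 35
disc [0.6731 0.1259] 0.00038 163
yaw disc -10.320097783482488 0.12665993089381325
yaw edge -12.3535385
bar yaw 77.77436 post [0.505  0.1582] mm to go [43.41 -9.61]
313 378 170 232
253 130
```

View pics/w4c.png

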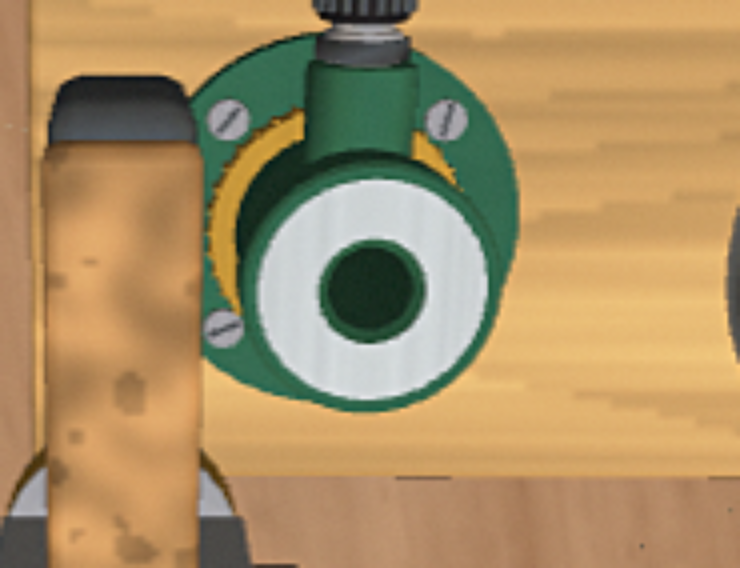

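The crop shows the rim and bore concentric at crop (372,290), i.e. image pixel (345.8,202.1). The cork's end edge is at crop row 142, i.e. image row 165.2.

Run:
```python
from h import *
d=dict(np.load("w4.npz")); p=d["pose"]
im=d["image"].astype(int); m=((im.min(2)>120)&(im.max(2)-im.min(2)<40)).astype(np.uint8); m[:, :308]=0;m[:,385:]=0;m[:165]=0;m[240:]=0
c=max(cv2.findContours(m,0,1)[0],key=cv2.contourArea); e=cv2.fitEllipse(c); print(e)
h=plane(d,p,[e[0],(345.8,202.1)],.074); print(h[:,:2])
b=plane(d,p,[(283.8,165.2)],.2199)[0,:2]; a=np.radians(77.8); pc=b-.055*np.array([np.cos(a),np.sin(a)]); print("post",pc,"go",1e3*(h[0,:2]-pc))
```

```text
((345.46868896484375, 201.9365997314453), (53.88847351074219, 57.463714599609375), 66.1001968383789)
[[0.54937894 0.15280723]
 [0.54958956 0.15263868]]
post [0.50515651 0.15809108] go [44.2224342  -5.28384924]
```

Run:
```python
from h import *
for n,zt in(("w1",.114),("w4",.2195)):
    d=dict(np.load(n+".npz")); p=d["pose"]; im=d["image"].astype(int)
    C=cloud(d,p)
    for u in (279,283,287):
        col=im[118:280,u] if n=="w1" else im[140:260,u]
        zz=(C[118:280,u,2] if n=="w1" else C[140:260,u,2])
        o=118 if n=="w1" else 140
        hi=np.where(zz>zt-.012)[0]; ck=np.where((zz>zt-.012)&(col[:,2]-col[:,0]>45))[0]
        print(n,u,"steel",hi.min()+o,hi.max()+o,"cork",ck.min()+o,ck.max()+o, plane(d,p,[(u,ck.min()+o-.5),(u,ck.max()+o+.5)],zt)[:,:2].round(4).tolist(), np.round(zz[ck].mean(),4))
```

```text
w1 279 steel 124 272 cork 129 270 [[0.4567, -0.1576], [0.3929, -0.2398]] 0.1174
w1 283 steel 123 272 cork 129 270 [[0.4588, -0.1593], [0.3953, -0.2417]] 0.1175
w1 287 steel 123 272 cork 129 270 [[0.4609, -0.1609], [0.3976, -0.2435]] 0.1175
w4 279 steel 151 259 cork 165 259 [[0.5154, 0.2123], [0.5087, 0.1816]] 0.2202
w4 283 steel 151 259 cork 165 259 [[0.5166, 0.212], [0.51, 0.1814]] 0.2203
w4 287 steel 150 259 cork 165 259 [[0.5178, 0.2118], [0.5113, 0.1811]] 0.2216
```

The cork strip turns out to be 104 mm long, so the post lies under the TCP. The shift to the holder is (+43.9, −8.5) mm, with yaw already within half a degree.

```bash
python3 -m crank '[{"dp":[0.73,-0.14,0],"angular":[0,0,-0.1]},{"dp":[0.73,-0.14,0],"angular":[0,0,-0.1]},{"dp":[0,0,0],"angular":[0,0,0]},{"dp":[0,0,-0.45],"angular":[0,0,0]},{"dp":[0,0,-0.45],"angular":[0,0,0]},{"dp":[0,0,0],"angular":[0,0,0]},{"dp":[0,0,0],"angular":[0,0,0]},{"dp":[0,0,0],"angular":[0,0,0]}]'
python3 - <<'E'
from h import *
from station import vision
a=[]
for n,(u,v) in(("scene",(243,190)),("side",(263,250))):
    d=vision.snapshot(n); np.savez(n+"2.npz",**d); a.append(cv2.resize(d["image"][v-45:v+45,u-45:u+45],None,fx=4.4,fy=4.4,interpolation=cv2.INTER_CUBIC))
cv2.imwrite("pics/c2.png",np.hstack(a))
wrist("w5")
E
```

```text
t: 7.2
tcp_pos: [0.5482, 0.1528, 0.1829]
tool_rot: [0.778, 0.628, 0.0, 0.0]
force: [0.9, 0.5, -2.1]
finger_gap: 0.125
gripper_force: 68.7
tcp [0.5482 0.1528 0.1831] close dir -12.2 z [ 0.001  0.    -1.   ] t 7.3
```

View pics/c2.png

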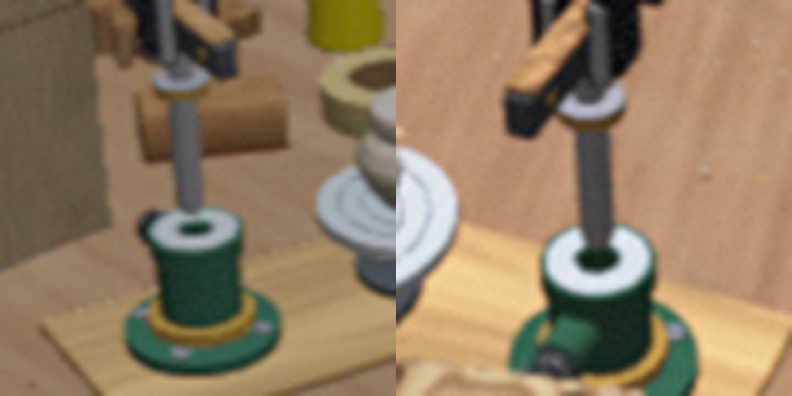

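Both views show the post's foot just above the bore: scene foot (190,212) against bore (196,228), side foot (597,247) against bore (597,257). I'll check the small sideways offset numerically.

Run:
```python
from h import *
A=[];B=[]
for n,(u0,v0) in(("scene",(198,145)),("side",(218,205))):
    d=dict(np.load(n+"2.npz")); im=d["image"].astype(int); T=np.linalg.inv(d["pose"])
    g=cv2.GaussianBlur(d["image"],(0,0),.1).astype(int)
    def proj(P): return cv2.projectPoints(np.array(P,float),cv2.Rodrigues(T[:3,:3])[0],T[:3,3],d["mtx"],d["dist"])[0].reshape(-1,2)
    # bright top face -> centre
    q=proj([[.5495,.1527,.074]])[0]; u,v=q.astype(int)
    m=np.zeros((420,560),np.uint8); w=(im.min(2)>110)&(im.max(2)-im.min(2)<40); m[v-11:v+12,u-16:u+17]=w[v-11:v+12,u-16:u+17]
    c=max(cv2.findContours(m,0,1)[0],key=cv2.contourArea); e=cv2.fitEllipse(cv2.convexHull(c))
    h=plane(d,d["pose"],[e[0]],.074)[0]; print(n,"face",np.round(e[0],2),"model px",q.round(2),h[:2].round(4),np.round(e[1],1))
    # post midpoints at world heights
    for z in (.100,.115,.130):
        pu,pv=proj([[h[0],h[1],z]])[0]; row=im[int(round(pv))]; lo=int(pu)-11
        s=row[lo:lo+23]; dark=(s.max(1)-s.min(1)<28)
        k=np.where(dark)[0]; k=k[abs(k-11)<8]; mid=lo+k.mean(); 
        print(z,"expected col",pu.round(2),"post",mid.round(2),len(k),"mm/px",round(1e3*(T[:3]@np.r_[h[:2],z,1])[2]/d["mtx"][0,0],2),"right vec",d["pose"][:2,0].round(2))
```

```text
scene face [241.99 196.11] model px [242.72 196.26] [0.5488 0.1543] [10.2 18.6]
0.1 expected col 241.15 post 240.5 6 mm/px 2.14 right vec [ 0.74 -0.67]
0.115 expected col 240.66 post 240.0 7 mm/px 2.12 right vec [ 0.74 -0.67]
0.13 expected col 240.16 post 239.5 6 mm/px 2.11 right vec [ 0.74 -0.67]
side face [263.39 263.03] model px [263.43 263.63] [0.5499 0.1512] [16.8 25. ]
0.1 expected col 262.7 post 263.0 7 mm/px 1.72 right vec [-0.98 -0.2 ]
0.115 expected col 262.29 post 263.0 7 mm/px 1.7 right vec [-0.98 -0.2 ]
0.13 expected col 261.87 post 262.0 7 mm/px 1.68 right vec [-0.98 -0.2 ]
```

Small correction (+0.8, −0.6 mm), then enter the flare.

```bash
python3 -m crank '[{"dp":[0.027,-0.02,-0.1],"angular":[0,0,0]},{"dp":[0,0,-0.15],"angular":[0,0,0]},{"dp":[0,0,-0.15],"angular":[0,0,0]},{"dp":[0,0,-0.1],"angular":[0,0,0]},{"dp":[0,0,0],"angular":[0,0,0]},{"dp":[0,0,0],"angular":[0,0,0]}]'; python3 -m crank '[{"dp":[0,0,-0.1],"angular":[0,0,0]},{"dp":[0,0,-0.1],"angular":[0,0,0]},{"dp":[0,0,0],"angular":[0,0,0]},{"dp":[0,0,0],"angular":[0,0,0]}]'
```

```text
t: 7.95
tcp_pos: [0.5485, 0.1521, 0.1671]
tool_rot: [0.778, 0.628, -0.0, -0.0]
force: [0.1, 0.6, -2.5]
finger_gap: 0.128
gripper_force: 68.8
t: 8.35
tcp_pos: [0.5486, 0.1521, 0.1612]
tool_rot: [0.778, 0.628, -0.0, -0.0]
force: [0.6, 0.5, -2.3]
finger_gap: 0.132
gripper_force: 68.7
```

Ten millimetres in with no side force. On to the plunger.

```bash
python3 -m crank '[{"dp":[0,0,-0.1],"angular":[0,0,0]},{"dp":[0,0,-0.1],"angular":[0,0,0]},{"dp":[0,0,-0.1],"angular":[0,0,0]},{"dp":[0,0,0],"angular":[0,0,0]},{"dp":[0,0,0],"angular":[0,0,0]}]'; python3 -m crank '[{"dp":[0,0,-0.07],"angular":[0,0,0]},{"dp":[0,0,-0.07],"angular":[0,0,0]},{"dp":[0,0,-0.07],"angular":[0,0,0]},{"dp":[0,0,0],"angular":[0,0,0]},{"dp":[0,0,0],"angular":[0,0,0]}]'
```

```text
t: 8.85
tcp_pos: [0.5486, 0.152, 0.1521]
tool_rot: [0.778, 0.628, -0.0, 0.0]
force: [0.5, -1.2, -1.9]
finger_gap: 0.126
gripper_force: 68.8
t: 9.35
tcp_pos: [0.549, 0.1517, 0.1461]
tool_rot: [0.778, 0.628, 0.0, 0.001]
force: [0.5, -2.2, 0.6]
finger_gap: 0.13
gripper_force: 69.1
```

```bash
python3 -m crank '[{"dp":[0,0,-0.07],"angular":[0,0,0]},{"dp":[0,0,-0.07],"angular":[0,0,0]},{"dp":[0,0,-0.07],"angular":[0,0,0]},{"dp":[0,0,0],"angular":[0,0,0]},{"dp":[0,0,0],"angular":[0,0,0]}]';  python3 -m crank '[{"dp":[0,0,-0.07],"angular":[0,0,0]},{"dp":[0,0,-0.07],"angular":[0,0,0]},{"dp":[0,0,-0.07],"angular":[0,0,0]},{"dp":[0,0,0],"angular":[0,0,0]},{"dp":[0,0,0],"angular":[0,0,0]}]'
```

```text
t: 9.85
tcp_pos: [0.5487, 0.152, 0.1389]
tool_rot: [0.778, 0.628, -0.0, 0.0]
force: [1.9, -4.6, -3.6]
finger_gap: 0.124
gripper_force: 68.6
t: 10.35
tcp_pos: [0.5485, 0.1521, 0.1328]
tool_rot: [0.778, 0.628, -0.0, -0.0]
force: [1.3, -3.9, -3.9]
finger_gap: 0.131
gripper_force: 68.5
```

```bash
for i in 1 2; do :; done; python3 -m crank '[{"dp":[0,0,-0.04],"angular":[0,0,0]},{"dp":[0,0,-0.04],"angular":[0,0,0]},{"dp":[0,0,-0.04],"angular":[0,0,0]},{"dp":[0,0,-0.04],"angular":[0,0,0]}]'|grep -E "pos|^force|t:"; python3 -m crank '[{"dp":[0,0,-0.03],"angular":[0,0,0]},{"dp":[0,0,-0.03],"angular":[0,0,0]}]'|grep -E "pos|^force"; python3 -m crank '[{"dp":[0,0,-0.03],"angular":[0,0,0]},{"dp":[0,0,-0.03],"angular":[0,0,0]}]'|grep -E "pos|^force"
```

```text
t: 10.75
tcp_pos: [0.5487, 0.1521, 0.1288]
tool_rot: [0.778, 0.628, 0.0, 0.0]
force: [-0.6, -5.0, 2.9]
tcp_pos: [0.5486, 0.1521, 0.1268]
force: [1.4, -4.8, 2.3]
tcp_pos: [0.5487, 0.1521, 0.125]
force: [0.2, -4.8, 4.6]
```

```bash
python3 -m crank '[{"dp":[0,0,-0.02],"angular":[0,0,0]},{"dp":[0,0,-0.02],"angular":[0,0,0]}]'|grep -E "pos|^force"; python3 -m crank '[{"dp":[0,0,-0.02],"angular":[0,0,0]},{"dp":[0,0,-0.02],"angular":[0,0,0]}]'|grep -E "pos|^force"
```

```text
tcp_pos: [0.5487, 0.1521, 0.1241]
force: [-1.3, -5.6, 7.3]
tcp_pos: [0.5489, 0.1521, 0.1237]
force: [-2.2, -4.8, 13.9]
```

```bash
python3 -m crank '[{"dp":[0,0,-0.02],"angular":[0,0,0]},{"dp":[0,0,-0.02],"angular":[0,0,0]}]'|grep -E "pos|^force"
```

```text
tcp_pos: [0.5491, 0.1522, 0.1237]
force: [-3.4, -5.2, 19.8]
```

The height has plateaued at 0.1237 and the force stands at about 20 N, so it is pressed home. I'll ease off slightly and release.

```bash
python3 -m crank '[{"dp":[0,0,0.01],"angular":[0,0,0]},{"dp":[0,0,0.01],"angular":[0,0,0]},{"dp":[0,0,0],"angular":[0,0,0]}]'|grep -E "pos|^force"; python3 -m crank '[{"dp":[0,0,0],"angular":[0,0,0]},{"dp":[0,0,0],"angular":[0,0,0]},{"dp":[0,0,0],"angular":[0,0,0]},{"dp":[0,0,0],"angular":[0,0,0]},{"dp":[0,0,0],"angular":[0,0,0]},{"dp":[0,0,0],"angular":[0,0,0]}]' 0.4 20; python3 -c "
from h import *
wrist('w6')"; python3 m.py w6 .1257
```

```text
tcp_pos: [0.5489, 0.1522, 0.1237]
force: [-2.2, -5.4, 13.8]
t: 12.65
tcp_pos: [0.5485, 0.1523, 0.1218]
tool_rot: [0.778, 0.628, -0.0, -0.0]
force: [0.7, 0.8, 0.4]
finger_gap: 0.598
gripper_force: 0.0
tcp [0.5485 0.1523 0.1218] close dir -12.2 z [-0.  0. -1.] t 12.65
rim [0.5486 0.1478] 0.00077 54
disc [0.6735 0.1261] 0.00035 199
yaw disc -9.841932009609222 0.12681033485574986
yaw edge -12.311717
bar yaw 77.22051 post [0.5482 0.1486] mm to go [ 0.31 -0.83]
```

View pics/w6.png

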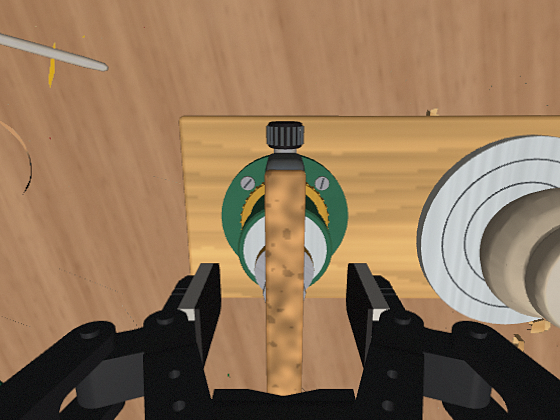

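The fingers are open on either side (pads at about 205 and 365), and the bar stands square over the holder. I'll withdraw upward and check.

```bash
python3 -m crank '[{"dp":[0,0,0.3],"angular":[0,0,0]},{"dp":[0,0,0.6],"angular":[0,0,0]},{"dp":[0,0,0.9],"angular":[0,0,0]},{"dp":[0,0,0.9],"angular":[0,0,0]},{"dp":[0,0,0.9],"angular":[0,0,0]},{"dp":[0,0,0],"angular":[0,0,0]},{"dp":[0,0,0],"angular":[0,0,0]},{"dp":[0,0,0],"angular":[0,0,0]}]'
python3 - <<'E'
from h import *
d0=dict(np.load("w6.npz")); d,p,s=wrist("w7")
for dd,pp in((d0,d0["pose"]),(d,p)):
    C=cloud(dd,pp); m=(dd["range_z"]>0)&(C[...,2]>.126)&(C[...,2]<.15)&(np.hypot(C[...,0]-.549,C[...,1]-.152)<.06)&(dd["image"][...,2].astype(int)-dd["image"][...,0]>45)
    print(axis(C[m][:,:2]),np.median(C[m][:,2]))
    q=C[m]; A=np.c_[q[:,:2]-[.549,.152],np.ones(len(q))]; print("slope",np.linalg.lstsq(A,q[:,2],rcond=None)[0])
E
```

```text
t: 13.5
tcp_pos: [0.5477, 0.1521, 0.2292]
tool_rot: [0.778, 0.628, -0.001, -0.001]
force: [-0.1, -0.6, -0.2]
finger_gap: 0.596
gripper_force: 0.0
tcp [0.5477 0.1521 0.2292] close dir -12.2 z [-0.002 -0.    -1.   ] t 13.5
((0.5513634085655212, 0.1618596613407135), (0.06388981640338898, 0.06755555421113968), np.float64(-102.47656534189443), 8472) 0.13460888608377125
slope [-0.01174482  0.00421432  0.13459909]
((0.5493210554122925, 0.15165507793426514), (0.10776051878929138, 0.012457893230021), np.float64(77.60178830078208), 3269) 0.13459990319537127
slope [-0.00800871  0.00314498  0.13460205]
```

View pics/w7.png

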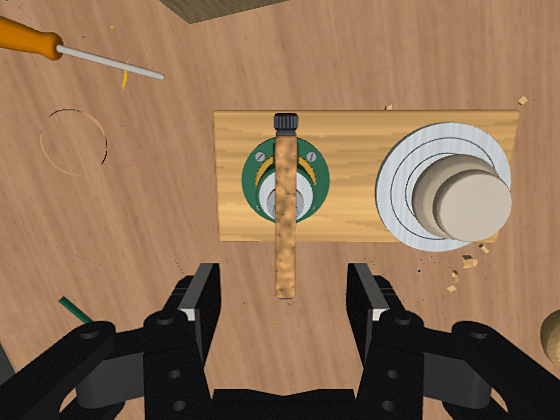

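The picture shows the rest standing free in the holder, its bar at x≈286, rows 135–298. Yaw is 77.6° against 77.6° wanted, the bar is level, and the height did not change on release. The jar on its disc at (470,205) looks undisturbed.

```bash
python3 -c "
from station import order
print(order.sign_off())"
```

```text
the job is handed in; nothing more can be done
None
```

The hand rest is in the green holder, pressed home on the height stop at about 20 N measured at the wrist, and released with its bar level and square across the board. The jar and forked rest were not touched, and I handed the job in at about 13.5 s; the sign-off returned no verdict.

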